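# Set up the scale for weighing out a seasoning mix

## Robot

A 7-joint arm with a two-finger parallel gripper is mounted at the origin on a cart in front of the work surface, level with it; the furniture and walls round the work are solid. World frame = base frame: x ahead of the robot, y to its left, z up, the work surface at z = 0. Lengths are in m, angles in rad, forces in N, time in s.
With the tool pointing down it reaches from about 0.35 to 0.9 m from the base axis. Payload 8.1 kg.
Tool frame: the origin (TCP) lies at the centre of the arm's flange, where the gripper is bolted on; the fingertips stand 178 mm ahead of it and the grasp point (between the pads) lies 159 mm ahead of it; x points along the fingers, z is the direction in which the jaws open and shut, and the axes are right-handed (so a half turn about x gives the same grasp; the last joint's range is limited). The gripper opens to 92 mm and grips with 3 to 60 N. Pads are 19 mm wide; open, the fingers measure 130 mm over their backs; the gripper's body (75 mm by 190 mm) begins 47 mm behind the grasp point.
Start: joints at [1.016, 0.434, 0.025, 1.573, -0.012, 1.134, -0.075], TCP at [0.273, -0.562, 0.405] pointing down, gripper open.
Joint ranges: [-2.62, 2.62], [-0.44, 2.09], [-1.27, 1.32], [0.08, 2.57], [-1.32, 4.46], [0.12, 2], [-2.74, 2.74]. Speed limits (rad/s): [2.22, 2.22, 3.01, 3.01, 3.14, 3.14, 3.14].

## Interface

Orientations are given as a rotation vector (axis times angle).
In Python, from cell import arm, get_image, search_frame, pinpoint gives the robot as it stands.
- The arm moves only by the tool arm_command, never from a script. Its argument "motion" is a list of rows, each a list of 7 numbers: the finger opening in mm, from 0 to 91.8, then the shift along the tool's x, y, z in mm, then the turn, a rotation vector about the tool's x, y, z in degrees. In form: [[fingers, x, y, z, ax, ay, az], ...]. A call has 1 to 5 rows; each row shifts and turns the commanded pose from where the row before left it, along the tool's axes as they then stand; what a row does not reach is not made up. A row lasts 1/8 s, in which the tool goes at most 62.5 mm and 10.7 degrees, less where a joint would pass 70% of its speed; a pose out of reach is approached as far as the arm can. A call with a gripper value outside its range is refused whole. The fingers move at their own pace and stop on an object; "newtons" is the grip in N (left out, the last holds). Time passes only in rows, so rows that do not move let the fingers close. It gives the time, the measured TCP pose, the force and the opening at its end, in the units of the state.
- arm.observe(): the state, without advancing time (a new reading comes with each control period).
- get_image(name): name is "scene" or "side" or "wrist"; returns a dict with "frame" (420x560x3 uint8, red, green, blue), "range_z" (420x560 float32, m along the optical axis (not along the pixel's ray), 0 where there is no reading), "K" (3x3 intrinsics, pixels), "origin" and "rotation" of the camera in the world; the wrist camera has in their place "tool_from_camera" (4x4, takes a point from camera to tool coordinates, whose origin is the TCP and whose axes are the tool frame's). Camera axes: x right, y down, z forward; pixel columns grow to the right and rows downward; lengths in m; the calibration is good to about 2 mm. A picture is of the moment at which its call begins: read the wrist's pose just before it.
- arm.sign_off(): hands the job in, once; it reports no verdict.
Trained networks look in the newest picture that a camera, given by its name, has taken for a name from the list of things; names that differ only in an ending like _2 or _b are one class to them, and where a whole thing is asked for, a point or a joint stands for the part that bears it (a point fixed in the world has none). Each returns a list of dicts, best first, with "p" (0 to 1); they miss things now and then, are a little off and sometimes report something else, mostly with a low value. They report only what shows in the picture. A call takes as long as a camera call.
- search_frame(camera, target): "point" ([x, y, z] in m, in world coordinates, good to about 4 mm: the middle of the surface that is visible of it).
- pinpoint(camera, target): "point" ([x, y, z] in m, in world coordinates, good to about 4 mm: a listed point, or the origin of a listed thing).
The state is a dict: "clock": time; "joints": joint angles; "dq": joint speeds; "joint_efforts": joint torques, N m; "position": TCP position; "ee_rot": TCP orientation; "force": force on the tool from outside, world axes, zero at the start; "ft_torque": the same for the moment, N m; "width": opening from 0.0 (shut) to 1.0 (fully open).
Only numpy, scipy, OpenCV 4.12 (cv2) and the standard library are available. Lean on these libraries where they do the work, as an engineer would, in place of code of your own. Each camera call takes 0.05 s, during which the arm holds its last target. There are 200 camera calls.

## Task

Set up the station for weighing out a dry seasoning mix: stand the steel tumbler in the middle of the scale's plate and seat the funnel in its mouth. Level with the tumbler, stand the salt dredger to the left of the scale and the spice jar to the right, each with a gap of about 3 cm to the scale's side; lay the marker, for labelling the portion, centred in front of the scale's front edge and parallel to it, also about 3 cm off. Left, right and front are as seen by someone facing the scale's keys; leave the scale and everything else where it is, and tip nothing over.

Things in the scene. Friction and masses are not known exactly. Their poses are not given: they have to be found in the camera images.
- scale: Flat white loose kitchen scale, 195 deep (own x) x 155 wide (own y) x 24 mm high. Origin: centre of underside, mid-housing. Own -x is its front (display, two keys), roughly towards the robot; own +y its left for someone facing the keys; z up. The raised weighing plate is 136 (x) x 148 mm (y), top at 24 mm, its middle 26 mm behind the origin (own x = +26 mm, y = 0).
- tumbler: Brushed steel tumbler, open at the top, 70 mm across (slightly less at the foot), 120 mm high, about 0.2 kg, standing upright. Origin: centre of its underside, z up. Clear inner width of the mouth about 62 mm. Can be grasped across the outside anywhere in the upper half.
- funnel: Bare metal funnel, black side handle, 66 mm high, 90 g, upright on its stem. Origin: centre of stem's lower end, z up. Stem 51 mm wide, 28 mm long; then a shoulder to 75 mm at 31 mm; rim 96 mm. Handle along own +x: 12 wide (y), z 47 to 65, x 50 to 84 mm; grip across it near x = 66. Seated: stem in the tumbler, shoulder on its rim, origin 90 mm above the tumbler's; handle any way.
- dredger: Salt dredger: plain closed steel can with a domed, perforated lid, 60 mm across, 95 mm high, 0.18 kg nominal, standing upright. Origin: centre of its underside, z up.
- spice_jar: Spice jar: slim glass jar with a paper label and a red cap, 45 mm across, 106 mm high, 0.12 kg nominal, standing upright. Origin: centre of its underside, z up.
- marker: Marker pen, white barrel with a blue cap, 17 mm wide, 16 mm high, 135 mm long along own y, 20 g, lying on the worktop on either side of it. Origin: at the middle of its length, on its underside as it lies at the start.
- timer: Bystander: round kitchen timer, 64 mm across, 36 mm high. Origin: centre of its underside. Not to be moved; it and the marker lie at the far left and far right, either way round.
- keyring: Bystander: bunch of keys lying flat, 104 x 115 x 8 mm. Origin: centre of its underside. Not to be moved.
- peeler: Bystander: white-handled peeler lying flat, 170 (own x) x 25 x 18 mm. Origin: centre of its underside. Not to be moved.

How it is judged:
By the outcome, as a careful person would: the job done as asked, in the order asked, and still so for the second after the job is handed in, with the robot touching nothing.
It also fails if it takes over 136 s, if anything falls off the work surface, if the arm or the gripper's body presses on something with over 40 N, if the wrist force passes 120 N, or if a joint passes its speed limit or range.

## Working session

There is one attempt and no reset: what is moved stays moved. The work goes in short steps, Python scripts to look and compute and a tool call to move; the robot and the scene stay as the last step left them, time stands still between calls to the robot, and variables do not carry over. Pictures are saved under pics/ and viewed, about 12 in all and at most 16, crops included, and the job is handed in when it is done.

Besides the shell and the picture viewer there is one more tool, called after "Request:" as name([rows], argument=value, ...), one row to a line, values as JSON. arm_command: Moves the arm, as the interface text tells. Its arguments: {"type":"object","properties":{"motion":{"type":"array"},"newtons":{"type":"number"}},"required":["motion"]}

```bash
mkdir -p pics; ls; cat > h.py <<'E'
import numpy as np, cv2
from scipy.spatial.transform import Rotation as R
from cell import arm, get_image, search_frame, pinpoint
np.set_printoptions(precision=4,suppress=True)
def save(im,name): cv2.imwrite('pics/'+name,im['frame'][:,:,::-1])
def cloud(im,st=None):
    K=im['K'];z=im['range_z'];v,u=np.indices(z.shape)
    P=np.stack([(u-K[0,2])/K[0,0]*z,(v-K[1,2])/K[1,1]*z,z],-1)
    if 'origin' in im: return P@np.array(im['rotation']).T+np.array(im['origin'])
    T=np.array(im['tool_from_camera']);P=P@T[:3,:3].T+T[:3,3]
    return P@R.from_rotvec(st['ee_rot']).as_matrix().T+np.array(st['position'])
E
python3 - <<'E'
from h import *
s=arm.observe();print(s);print(R.from_rotvec(s['ee_rot']).as_matrix())
for c in['scene','side']:
    im=get_image(c);save(im,c+'0.png');print(c,im['origin'],im['rotation'])
    for t in['scale','tumbler','funnel','dredger','spice_jar','marker','timer','keyring','peeler']:
        print(t,[(np.round(d['point'],3),round(d['p'],2)) for d in pinpoint(c,t)[:2]],[(np.round(d['point'],3),round(d['p'],2)) for d in search_frame(c,t)[:1]])
E
```

```text
pics
{'clock': 0.0, 'joints': array([ 1.0164,  0.4352,  0.025 ,  1.5741, -0.0116,  1.134 , -0.0751]), 'dq': array([ 0.0015,  0.0014,  0.0022,  0.0001,  0.0017, -0.0001,  0.0002]), 'joint_efforts': array([  0.0001, -66.7847,   0.9851, -31.4454,  -0.0603,   0.043 ,
         0.0002]), 'position': array([ 0.2727, -0.5621,  0.4039]), 'ee_rot': array([ 0.8712,  1.3911, -0.87  ]), 'force': array([-0.8918,  0.0424,  0.2784]), 'ft_torque': array([-0.0154, -0.0419,  0.0155]), 'width': 0.9991957022487556}
[[-0.0008  0.8997  0.4365]
 [ 0.0014  0.4365 -0.8997]
 [-1.     -0.0001 -0.0016]]
scene [0.0967 0.6994 0.863 ] [-0.795   2.5755 -1.0921]
scale [(array([0.633, 0.026, 0.   ]), 0.56)] [(array([0.623, 0.038, 0.022]), 0.64)]
tumbler [(array([0.404, 0.275, 0.003]), 0.62)] [(array([0.401, 0.28 , 0.081]), 0.75)]
funnel [(array([ 0.575,  0.288, -0.004]), 0.77)] [(array([0.594, 0.276, 0.045]), 0.73)]
dredger [(array([ 0.399, -0.268, -0.003]), 0.57)] [(array([ 0.394, -0.249,  0.063]), 0.85)]
spice_jar [(array([ 0.569, -0.296,  0.003]), 0.69)] [(array([ 0.561, -0.277,  0.071]), 0.59)]
marker [(array([ 0.
[... 532 characters left out ...]
[0.406, 0.245, 0.079]), 0.87)]
funnel [(array([0.58 , 0.292, 0.002]), 0.83)] [(array([0.578, 0.31 , 0.049]), 0.64)]
dredger [(array([ 0.4  , -0.268,  0.   ]), 0.63)] [(array([ 0.401, -0.288,  0.066]), 0.57)]
spice_jar [(array([ 0.567, -0.293,  0.006]), 0.96), (array([ 0.726,  0.316, -0.001]), 0.59)] [(array([ 0.567, -0.31 ,  0.079]), 0.61)]
marker [(array([ 0.475, -0.417, -0.002]), 0.6)] [(array([ 0.473, -0.419,  0.011]), 0.51)]
timer [(array([0.461, 0.434, 0.   ]), 0.59)] [(array([0.464, 0.415, 0.026]), 0.47)]
keyring [(array([ 0.729, -0.274, -0.004]), 0.53), (array([ 0.473, -0.414,  0.   ]), 0.17)] [(array([ 0.725, -0.274,  0.002]), 0.5)]
peeler [(array([ 0.724,  0.315, -0.002]), 0.58)] []
```

```bash
sed -i "s/np.array(im\['rotation'\]).T+/R.from_rotvec(im['rotation']).as_matrix().T+/" h.py
python3 - <<'E'
from h import *
A={};G=[]
for c in['scene','side']:
    im=get_image(c);P=cloud(im);v=im['range_z']>0
    G.append(P[v]);
    X=P[v]
    def near(x,y,r,z0,z1): 
        return X[(np.hypot(X[:,0]-x,X[:,1]-y)<r)&(X[:,2]>z0)&(X[:,2]<z1)]
    q=near(.63,.027,.16,.012,.035);r=cv2.minAreaRect((q[:,:2]*1000).astype(np.float32));print(c,'scale',len(q),r,np.median(q[:,2]))
    q=near(.63,.027,.16,.0215,.035);print('  plate',len(q),cv2.minAreaRect((q[:,:2]*1000).astype(np.float32)))
    q=near(.47,-.415,.1,.006,.03);print('  marker',len(q),cv2.minAreaRect((q[:,:2]*1000).astype(np.float32)))
    for n,x,y,z0,z1 in[('tumbler',.404,.274,.112,.13),('dredger',.4,-.268,.03,.075),('jar',.568,-.294,.02,.075),('funnelrim',.578,.29,.055,.075)]:
        q=near(x,y,.1,z0,z1);print('  ',n,len(q),cv2.minAreaRect((q[:,:2]*1000).astype(np.float32)),cv2.minEnclosingCircle((q[:,:2]*1000).astype(np.float32)))
    q=near(.578,.29,.1,.045,.075);d=q[:,:2]-[.578,.29];w=np.hypot(*d.T)>.056;print('  handle',w.sum(),q[w].mean(0) if w.any() else 0)
a=cv2.imread('pics/scene0.png');b=cv2.imread('pics/side0.png');cv2.imwrite('pics/both.png',cv2.resize(np.hstack([a,b]),(800,300)))
E
```

```text
scene scale 2726 ((630.2525634765625, 31.164627075195312), (193.89071655273438, 155.8419647216797), 4.9324140548706055) 0.022481692702164047
  plate 1606 ((640.5662841796875, 30.97097396850586), (168.90744018554688, 150.26177978515625), 4.838830947875977)
  marker 163 ((479.0530090332031, -407.9696960449219), (146.5888214111328, 40.60422134399414), 8.286138534545898)
   tumbler 190 ((404.72998046875, 276.47894287109375), (70.32154846191406, 69.9167251586914), 70.0532455444336) ((404.23187255859375, 275.8099670410156), 35.95960235595703)
   dredger 243 ((396.32623291015625, -249.40765380859375), (58.730369567871094, 32.19716262817383), 12.802464485168457) ((399.0608825683594, -261.4417724609375), 29.36532974243164)
   jar 203 ((561.5783081054688, -278.9338073730469), (45.504085540771484, 30.252206802368164), 29.43421745300293) ((565.6592407226562, -285.7637023925781), 23.667383193969727)
   funnelrim 462 ((570.5638427734375, 287.8763427734375), (117.25190734863281, 99.59930419921875), 32.59685134887695) ((573.260009765625, 277.0501403808594), 66.3048324584961)
  handle 62 [0.5504 0.22
[... 409 characters left out ...]
 272.5724182128906), (71.57518005371094, 67.58193969726562), 73.18262481689453) ((402.62799072265625, 271.93798828125), 39.8884391784668)
   dredger 245 ((401.63836669921875, -283.9201965332031), (59.50297927856445, 36.99791717529297), 16.92108917236328) ((398.4612731933594, -273.0841979980469), 29.972545623779297)
   jar 244 ((566.6856079101562, -306.3388977050781), (45.821170806884766, 27.22308921813965), 4.410365581512451) ((566.048828125, -298.0846252441406), 23.523218154907227)
   funnelrim 165 ((567.5029907226562, 282.3175354003906), (127.19309997558594, 99.26789855957031), 40.80832290649414) ((571.3588256835938, 271.52423095703125), 70.2833251953125)
  handle 34 [0.5533 0.2251 0.057 ]
```

View pics/both.png

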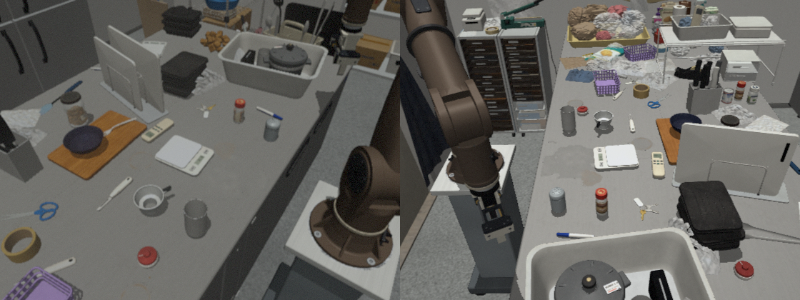

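View pics/scene0.png

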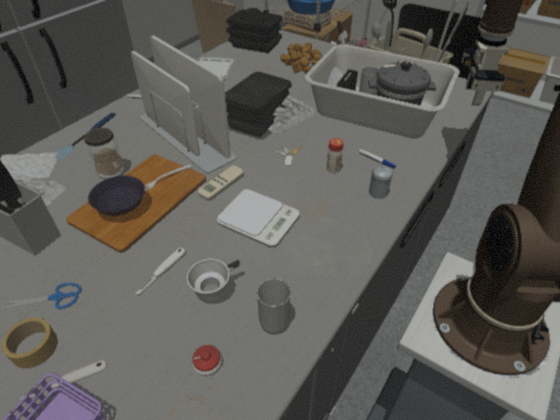

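Request:
arm_command([
  [91.8,-15,0,0,-10.7,0,0],
  [91.8,-15,0,0,-10.7,0,0],
  [91.8,-15,0,0,-10.7,0,0],
  [91.8,-15,0,0,-10.7,0,0],
  [91.8,-15,0,0,-10.7,0,0],
])

```text
clock: 2.62
position: [0.2727, -0.5623, 0.4803]
ee_rot: [0.141, 1.566, -0.141]
force: [0.0, 0.0, 0.2]
width: 0.997
```

Request:
arm_command([
  [91.8,0,0,0,-10.6,0,0],
  [91.8,0,50,20,0,0,0],
  [91.8,0,50,20,0,0,0],
  [91.8,0,50,20,0,0,0],
  [91.8,0,50,20,0,0,0],
])

```text
clock: 3.25
position: [0.3533, -0.3607, 0.4799]
ee_rot: [0.0, 1.57, -0.001]
force: [0.9, -1.0, 0.8]
width: 1.004
```

Request:
arm_command([
  [91.8,0,50,20,0,0,0],
  [91.8,0,50,20,0,0,0],
  [91.8,0,50,20,0,0,0],
  [91.8,0,50,20,0,0,0],
  [91.8,0,50,20,0,0,0],
])

```text
clock: 3.88
position: [0.4533, -0.1107, 0.48]
ee_rot: [0.0, 1.57, -0.001]
force: [1.3, -0.3, 0.2]
width: 0.995
```

```bash
cat >> h.py <<'E'
def near(X,x,y,r,z0,z1): return X[(np.hypot(X[:,0]-x,X[:,1]-y)<r)&(X[:,2]>z0)&(X[:,2]<z1)]
def rect(q): return cv2.minAreaRect((q[:,:2]*1000).astype(np.float32))
def wrist(name=None):
    s=arm.observe();im=get_image('wrist')
    if name: save(im,name)
    P=cloud(im,s);return P[im['range_z']>0],s,im
def pp(s=None):
    s=s or arm.observe();M=R.from_rotvec(s['ee_rot']).as_matrix()
    print('t',round(s['clock'],2),'grasp',s['position']+.159*M[:,0],'jaw',np.degrees(np.arctan2(M[1,2],M[0,2])),'tilt',M[:2,0],'w',s['width']*91.8,'F',s['force'])
E
python3 - <<'E'
from h import *
X,s,im=wrist('w1.png');pp(s);print(s['joints']);print(im['tool_from_camera'])
q=near(X,.629,.027,.16,.012,.04);print(rect(q),np.median(q[:,2]))
E
```

```text
t 3.88 grasp [ 0.4534 -0.1108  0.321 ] jaw -0.037814617320479 tilt [ 0.0007 -0.0006] w 91.30756719516864 F [ 1.2626 -0.2795  0.1915]
[ 0.5791  0.1583 -0.5175  1.7898  0.0839  1.2143  0.037 ]
[[-0.0008 -0.3028  0.953   0.0205]
 [ 0.0009 -0.953  -0.3028  0.0822]
 [ 1.      0.0006  0.001  -0.    ]
 [ 0.      0.      0.      1.    ]]
((629.026611328125, 22.86020278930664), (192.44500732421875, 145.81797790527344), 4.291343688964844) 0.02264039935744888
```

View pics/w1.png

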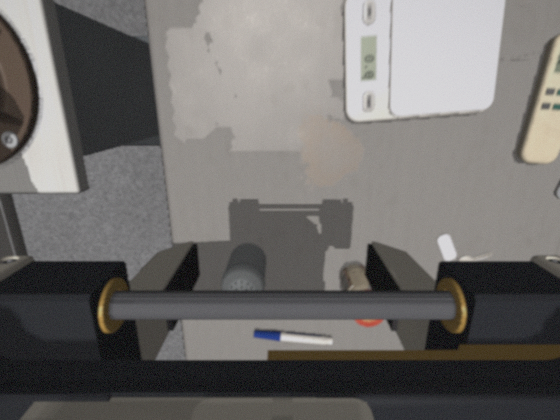

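Request:
arm_command([
  [91.8,0,50,10,0,0,0],
  [91.8,0,50,10,0,0,0],
  [91.8,0,50,10,0,0,0],
  [91.8,0,50,10,0,0,0],
  [91.8,0,0,0,0,0,0],
])

```text
clock: 4.55
position: [0.4929, 0.0916, 0.4799]
ee_rot: [-0.003, 1.57, 0.007]
force: [-0.2, -1.2, -0.1]
width: 0.997
```

```bash
python3 - <<'E'
from h import *
X,s,im=wrist('w2.png');pp(s)
q=near(X,.629,.027,.16,.012,.04);print(rect(q),np.median(q[:,2]))
q=near(X,.629,.027,.16,.0215,.04);print(rect(q),len(q))
print(pinpoint('wrist','scale'))
E
```

```text
t 4.55 grasp [0.4929 0.0919 0.3209] jaw 0.3733997093234739 tilt [0.0004 0.0022] w 91.53878648539842 F [-0.176  -1.1983 -0.1013]
((630.5550537109375, 27.865291595458984), (195.3524932861328, 154.77011108398438), 4.325361251831055) 0.022714781596714834
((656.4891357421875, 29.793102264404297), (135.07861328125, 148.0128631591797), 4.182965278625488) 8492
[{'point': [0.6321, 0.0244, 0.0014], 'p': 0.63}]
```

Request:
arm_command([
  [91.8,0,50,-20,0,0,0],
  [91.8,0,50,-20,0,0,0],
  [91.8,0,50,-20,0,0,0],
  [91.8,0,50,-20,0,0,0],
  [91.8,0,0,0,0,0,0],
])

```text
clock: 5.28
position: [0.4114, 0.2899, 0.4801]
ee_rot: [-0.003, 1.571, 0.005]
force: [-0.2, -0.5, -0.7]
width: 0.999
```

```bash
python3 - <<'E'
from h import *
X,s,im=wrist('w3.png');pp(s)
q=near(X,.404,.274,.06,.11,.135);print(rect(q),len(q))
for t in['tumbler','funnel']: print(t,pinpoint('wrist',t)[:2])
q=near(X,.579,.29,.1,.055,.075);print(rect(q),len(q))
E
```

```text
t 5.28 grasp [0.4113 0.2901 0.3211] jaw 0.26665454012399464 tilt [-0.0001  0.0013] w 91.7303093107036 F [-0.2323 -0.5283 -0.6886]
((403.5204162597656, 274.40679931640625), (69.80509948730469, 69.34353637695312), 45.27314758300781) 512
tumbler [{'point': [0.4027, 0.2742, 0.0033], 'p': 0.95}]
funnel [{'point': [0.5783, 0.2961, 0.0026], 'p': 0.96}]
((569.6338500976562, 285.5702819824219), (119.4932861328125, 99.08770751953125), 34.009910583496094) 1566
```

View pics/w3.png

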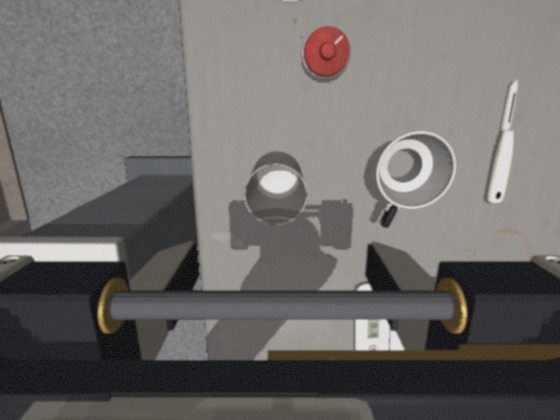

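Request:
arm_command([
  [91.8,45,-8,-4,0,0,0],
  [91.8,45,-8,-4,0,0,0],
  [91.8,45,0,0,0,0,0],
  [91.8,45,0,0,0,0,0],
  [91.8,0,0,0,0,0,0],
])

```text
clock: 6.05
position: [0.4053, 0.2689, 0.2974]
ee_rot: [-0.001, 1.576, -0.006]
force: [-0.2, -0.7, 1.1]
width: 1.001
```

```bash
python3 -c "
from h import *
pp()"
```

```text
t 6.05 grasp [0.4046 0.2682 0.1384] jaw -0.1820577972826107 tilt [-0.0047 -0.0043] w 91.90073601800046 F [-0.2401 -0.7042  1.0821]
```

Request:
arm_command([
  [91.8,40,0,0,0,0,0],
  [91.8,5,0,0,0,0,0],
  [55,0,0,0,0,0,0],
  [55,0,0,0,0,0,0],
  [55,0,0,0,0,0,0],
], newtons=25)

```text
clock: 6.68
position: [0.4054, 0.2719, 0.2559]
ee_rot: [0.001, 1.569, 0.0]
force: [-0.3, -1.2, 6.5]
width: 0.754
```

Request:
arm_command([
  [55,0,0,0,0,0,0],
  [55,0,0,0,0,0,0],
  [55,-20,0,0,0,0,0],
  [55,-40,0,0,0,0,0],
  [55,-40,0,0,0,0,0],
])

```text
clock: 7.3
position: [0.4048, 0.2715, 0.3559]
ee_rot: [-0.0, 1.572, -0.0]
force: [-0.3, 0.4, -1.9]
width: 0.757
```

```bash
python3 -c "
from h import *
pp()"
```

```text
t 7.3 grasp [0.4047 0.2714 0.1969] jaw 0.0020480213942333588 tilt [-0.0008 -0.0004] w 69.4911021079671 F [-0.2901  0.4246 -1.9244]
```

Request:
arm_command([
  [55,0,-20,20,0,0,0],
  [55,0,-40,40,0,0,0],
  [55,0,-40,40,0,0,0],
  [55,0,-40,40,0,0,0],
  [55,0,-40,40,0,0,0],
])

```text
clock: 7.92
position: [0.586, 0.09, 0.355]
ee_rot: [0.0, 1.571, -0.0]
force: [0.9, 0.8, -1.6]
width: 0.753
```

Request:
arm_command([
  [55,0,-35,40,0,0,0],
  [55,0,-20,25,0,0,0],
  [55,0,-10,7,0,0,0],
  [55,0,0,0,0,0,0],
  [55,0,0,0,0,0,0],
])

```text
clock: 8.55
position: [0.656, 0.0282, 0.355]
ee_rot: [-0.001, 1.571, 0.002]
force: [0.1, 0.0, -2.2]
width: 0.756
```

```bash
python3 - <<'E'
from h import *
X,s,im=wrist();pp(s)
q=near(X,.6565,.03,.06,.13,.2);print(len(q),rect(q) if len(q)>5 else 0, np.percentile(q[:,2],95) if len(q) else 0)
E
```

```text
t 8.55 grasp [0.6559 0.0283 0.196 ] jaw 0.10480394947894209 tilt [-0.0005  0.0007] w 69.41660277766817 F [ 0.0941  0.0484 -2.172 ]
10086 ((653.4701538085938, 36.17835998535156), (74.5177001953125, 78.6596450805664), 49.57881546020508) 0.19842967890087712
```

Request:
arm_command([
  [55,20,-2,0,0,0,0],
  [55,30,0,0,0,0,0],
  [55,18,0,0,0,0,0],
  [55,4,0,0,0,0,0],
  [55,0,0,0,0,0,0],
])

```text
clock: 9.22
position: [0.6572, 0.0248, 0.2829]
ee_rot: [0.0, 1.571, 0.0]
force: [-0.0, 0.4, -1.1]
width: 0.755
```

Request:
arm_command([
  [55,2,0,0,0,0,0],
  [55,1,0,0,0,0,0],
  [55,0,0,0,0,0,0],
])

```text
clock: 9.6
position: [0.6571, 0.0245, 0.28]
ee_rot: [0.0, 1.57, -0.0]
force: [-0.1, 1.1, -2.7]
width: 0.755
```

```bash
python3 - <<'E'
from h import *
pp()
im=get_image('side');X=cloud(im)[im['range_z']>0]
q=near(X,.656,.03,.038,.005,.14);print(len(q),q[:,2].min(),np.percentile(q[:,2],[1,5,99]))
E
```

```text
t 9.6 grasp [0.6572 0.0245 0.121 ] jaw -0.023453612261982296 tilt [ 0.0005 -0.0001] w 69.30931769700891 F [-0.1452  1.1139 -2.6941]
612 0.015141641928853478 [0.0177 0.021  0.1386]
```

Request:
arm_command([
  [55,0,2,-0.5,0,0,0],
  [55,1,0,0,0,0,0],
  [55,1,0,0,0,0,0],
  [55,0,0,0,0,0,0],
])

```text
clock: 10.15
position: [0.6564, 0.0271, 0.2795]
ee_rot: [-0.0, 1.57, 0.0]
force: [-5.8, -0.9, 12.6]
width: 0.754
```

Request:
arm_command([
  [55,1,0,0,0,0,0],
  [55,0,0,0,0,0,0],
])

```text
clock: 10.4
position: [0.6563, 0.0273, 0.2794]
ee_rot: [-0.0, 1.57, -0.0]
force: [-8.9, -1.2, 20.2]
width: 0.754
```

Request:
arm_command([
  [55,1,0,0,0,0,0],
  [55,0,0,0,0,0,0],
])

```text
clock: 10.65
position: [0.6562, 0.0274, 0.2792]
ee_rot: [-0.0, 1.57, -0.0]
force: [-12.0, -2.3, 28.2]
width: 0.754
```

Request:
arm_command([
  [55,-2,0,0,0,0,0],
  [55,-1,0,0,0,0,0],
  [91.8,0,0,0,0,0,0],
  [91.8,0,0,0,0,0,0],
  [91.8,0,0,0,0,0,0],
])

```text
clock: 11.28
position: [0.6566, 0.0265, 0.2784]
ee_rot: [0.0, 1.571, -0.0]
force: [-0.7, 0.2, -0.4]
width: 0.984
```

Request:
arm_command([
  [91.8,-25,0,0,0,0,0],
  [91.8,-50,0,0,0,0,0],
  [91.8,-50,0,0,0,0,0],
  [91.8,-50,30,0,0,0,0],
  [91.8,0,50,-10,0,0,0],
])

```text
clock: 11.9
position: [0.6479, 0.1059, 0.4582]
ee_rot: [0.005, 1.563, -0.003]
force: [0.2, 0.1, -1.5]
width: 1.001
```

```bash
python3 - <<'E'
from h import *
X,s,im=wrist('w4.png');pp(s)
q=near(X,.6565,.03,.06,.135,.16);print(rect(q),len(q),q[:,2].max())
q=near(X,.629,.027,.16,.018,.035);print('scale',rect(q))
print(pinpoint('wrist','tumbler')[:1])
E
```

```text
t 11.9 grasp [0.6492 0.1061 0.2992] jaw -0.2879085806240002 tilt [0.0077 0.001 ] w 91.89985424912643 F [ 0.1569  0.0931 -1.4643]
((655.0474243164062, 29.748600006103516), (68.8934326171875, 69.15294647216797), 89.37812042236328) 608 0.14498298208768395
scale ((631.6878051757812, 29.99140167236328), (188.52735900878906, 149.3150634765625), 4.095165729522705)
[{'point': [0.6533, 0.0298, 0.0266], 'p': 0.9}]
```

Request:
arm_command([
  [40,0,50,-20,0,0,0],
  [40,0,50,-20,0,0,0],
  [40,0,50,-20,0,0,0],
  [40,0,30,-10,0,0,0],
  [40,0,0,0,0,0,0],
])

```text
clock: 12.62
position: [0.5748, 0.2898, 0.4535]
ee_rot: [-0.003, 1.572, 0.005]
force: [0.7, 0.2, 0.8]
width: 0.503
```

Request:
arm_command([
  [40,0,0,0,0,0,0],
])

```text
clock: 12.75
position: [0.5771, 0.2858, 0.4533]
ee_rot: [-0.0, 1.571, -0.002]
force: [0.3, 0.2, -0.4]
width: 0.447
```

```bash
python3 - <<'E'
from h import *
from scipy.optimize import least_squares
X,s,im=wrist('w5.png');pp(s)
q=near(X,.578,.292,.12,.062,.075);print(len(q))
c=np.array([.578,.292])
for i in range(8):
    r=np.hypot(*(q[:,:2]-c).T);m=abs(r-.0465)<(.01 if i<3 else .005)
    c=least_squares(lambda c:np.hypot(*(q[m,:2]-c).T)-.047,c).x
print('rim',c,m.sum())
h=near(X,*c,.1,.04,.075);r=np.hypot(*(h[:,:2]-c).T);h=h[r>.055];d=h[:,:2].mean(0)-c
print('handle',len(h),h.mean(0),np.hypot(*d),np.degrees(np.arctan2(d[1],d[0])),rect(h),pinpoint('wrist','funnel')[:1])
M=R.from_rotvec(s['ee_rot']).as_matrix();u=d/np.hypot(*d);g=c+.066*u
print('grip at',g)
X2=near(X,.6565,.03,.06,.135,.16);print('tumbler',len(X2),rect(X2) if len(X2) else 0)
E
```

```text
t 12.75 grasp [0.5771 0.2856 0.2943] jaw -0.05425437151738414 tilt [-0.0001 -0.001 ] w 41.07808785330723 F [ 0.2897  0.2399 -0.3991]
1100
rim [0.5785 0.2915] 914
handle 222 [0.5535 0.2288 0.0626] 0.06755950179975512 -111.72401375323952 ((553.4302978515625, 227.0435791015625), (28.571563720703125, 15.621091842651367), 69.62354278564453) [{'point': [0.5789, 0.2932, 0.0035], 'p': 0.98}]
grip at [0.554  0.2302]
tumbler 0 0
```

View pics/w5.png

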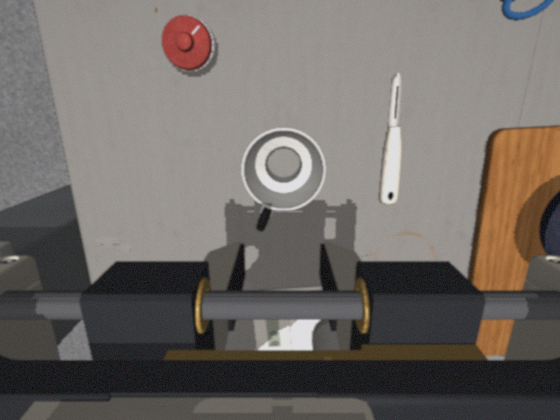

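Request:
arm_command([
  [40,20,-35,-13,0,0,0],
  [40,20,-20,-10,0,0,0],
  [40,40,0,0,10.7,0,0],
  [40,40,0,0,10.7,0,0],
  [40,20,0,0,0,0,0],
])

```text
clock: 13.48
position: [0.5537, 0.2297, 0.3116]
ee_rot: [0.296, 1.552, -0.299]
force: [1.2, -1.2, 0.3]
width: 0.44
```

Request:
arm_command([
  [40,0,0,0,0,0,0],
  [40,0,0,0,0,0,0],
])

```text
clock: 13.72
position: [0.5542, 0.2313, 0.3147]
ee_rot: [0.294, 1.55, -0.293]
force: [0.1, -0.8, 0.1]
width: 0.437
```

```bash
python3 - <<'E'
from h import *
s=arm.observe();pp(s)
M=R.from_rotvec(s['ee_rot']).as_matrix();print(1000*M.T@(np.array([.5543,.2301,.056])-s['position']-.159*M[:,0]))
E
```

```text
t 13.72 grasp [0.5544 0.2314 0.1557] jaw -21.457895080958274 tilt [0.0011 0.0006] w 40.094135050375364 F [ 0.0684 -0.7762  0.1316]
[99.7073 -1.3195  0.293 ]
```

Request:
arm_command([
  [40,40,-1,0,0,0,0],
  [40,40,0,0,0,0,0],
  [40,19,0,0,0,0,0],
  [40,0,0,0,0,0,0],
  [5,0,0,0,0,0,0],
], newtons=45)

```text
clock: 14.35
position: [0.5539, 0.2312, 0.2164]
ee_rot: [0.294, 1.549, -0.292]
force: [-0.7, -0.5, 0.0]
width: 0.37
```

Request:
arm_command([
  [5,0,0,0,0,0,0],
  [5,0,0,0,0,0,0],
  [5,0,0,0,0,0,0],
  [5,0,0,0,0,0,0],
])

```text
clock: 14.85
position: [0.5534, 0.2307, 0.2152]
ee_rot: [0.294, 1.55, -0.293]
force: [-1.0, -2.4, 6.4]
width: 0.125
```

```bash
python3 -c "
from h import *
pp()"
```

```text
t 14.85 grasp [0.5535 0.2307 0.0562] jaw -21.42522089109769 tilt [0.0007 0.0001] w 11.507210985877597 F [-0.9683 -2.4445  6.3841]
```

Request:
arm_command([
  [5,-20,0,0,0,0,0],
  [5,-40,0,0,0,0,0],
  [5,-40,0,0,-5,0,0],
  [5,-40,0,0,-10,0,0],
  [5,-40,0,0,-10,0,0],
])

```text
clock: 15.48
position: [0.5528, 0.2307, 0.3972]
ee_rot: [-0.054, 1.57, 0.054]
force: [-0.2, -0.4, -1.7]
width: 0.128
```

Request:
arm_command([
  [5,-30,0,0,-10,0,0],
  [5,0,0,0,-10,0,0],
  [5,0,0,0,-10,0,0],
  [5,0,0,0,-10,0,0],
  [5,0,0,0,-10,0,0],
])

```text
clock: 16.1
position: [0.5529, 0.2306, 0.4258]
ee_rot: [-0.734, 1.443, 0.734]
force: [0.3, 0.0, -0.4]
width: 0.126
```

Request:
arm_command([
  [5,0,0,0,-10,0,0],
  [5,0,0,0,-10,0,0],
  [5,0,0,0,-10,0,0],
  [5,0,0,0,-6.4,0,0],
  [5,0,0,0,0,0,0],
])

```text
clock: 16.73
position: [0.5531, 0.2305, 0.4254]
ee_rot: [-1.208, 1.21, 1.208]
force: [0.4, -0.3, -1.8]
width: 0.13
```

```bash
python3 - <<'E'
from h import *
X,s,im=wrist('w6.png');pp(s);print(s['joints'])
M=R.from_rotvec(s['ee_rot']).as_matrix();g=s['position']+.159*M[:,0]
T=(X-g)@M; # tool coords rel grasp
q=T[(T[:,1]>.01)&(T[:,1]<.13)&(abs(T[:,2])<.06)&(abs(T[:,0])<.03)]
print(len(q));qr=q[q[:,0]<.0+.0]
print(rect(qr[:,[1,2]]) if len(qr)>5 else '', np.percentile(q[:,0],[1,5,50]))
np.save('q.npy',q)
E
```

```text
t 16.73 grasp [0.5531 0.2305 0.2664] jaw 89.93862547336894 tilt [0.     0.0001] w 11.91475280230268 F [ 0.3969 -0.2787 -1.7952]
[ 0.1838  0.5894 -1.0571  1.551   0.5246  1.3111  0.6316]
43348
((62.44324493408203, -0.01686859130859375), (104.84864044189453, 99.11629486083984), 0.023087846115231514) [-0.0113 -0.0104  0.0069]
```

View pics/w6.png

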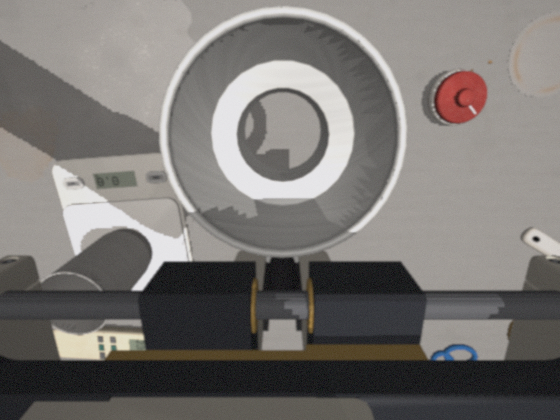

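```bash
python3 - <<'E'
from h import *
from scipy.optimize import least_squares
q=np.load('q.npy');c=np.array([.0655,0.])
m=(q[:,0]<-.004)
q=q[m]
for i in range(10):
    r=np.hypot(q[:,1]-c[0],q[:,2]-c[1]);m=abs(r-.0465)<(.012 if i<4 else .003)
    c=least_squares(lambda c:np.hypot(q[m,1]-c[0],q[m,2]-c[1])-.0468,c).x
p=q[m];A=np.c_[p[:,1:]-c,np.ones(len(p))];k=np.linalg.lstsq(A,p[:,0],rcond=None)[0]
print(c,m.sum(),'plane slope y,z deg',np.degrees(k[:2]),'x0',k[2])
E
```

```text
[0.0656 0.0001] 9956 plane slope y,z deg [-0.2472  0.0318] x0 -0.008940629418792239
```

Request:
arm_command([
  [5,0,-20,-25,0,0,0],
  [5,0,-40,-50,0,0,0],
  [5,0,-40,-50,0,0,0],
  [5,0,-40,-45,0,0,0],
  [5,0,-28,-31,0,0,0],
])

```text
clock: 17.4
position: [0.7208, 0.0287, 0.4248]
ee_rot: [-1.206, 1.213, 1.204]
force: [-1.0, 0.8, -1.3]
width: 0.125
```

Request:
arm_command([
  [5,0,0,0,0,0,0],
  [5,0,0,0,0,0,0],
  [5,0,0,0,0,0,0],
])

```text
clock: 17.77
position: [0.7185, 0.0336, 0.4254]
ee_rot: [-1.21, 1.208, 1.21]
force: [0.4, 0.7, -2.2]
width: 0.131
```

```bash
python3 - <<'E'
from h import *
X,s,im=wrist('w7.png');pp(s);print(s['joints'])
M=R.from_rotvec(s['ee_rot']).as_matrix();print('funnel',s['position']+.159*M[:,0]+.0656*M[:,1])
for c in ['scene','side']:
    im=get_image(c);X=cloud(im)[im['range_z']>0]
    q=near(X,.656,.03,.06,.135,.15);print(c,len(q),rect(q) if len(q)>4 else 0); q=near(X,.656,.03,.043,.06,.135)
    print(rect(q)); print(pinpoint(c,'tumbler')[:1],pinpoint(c,'funnel')[:1])
save(im,'side1.png')
E
```

```text
t 17.77 grasp [0.7185 0.0337 0.2664] jaw 90.08026600594704 tilt [0.0002 0.0003] w 12.019258589670512 F [ 0.4297  0.6876 -2.1651]
[ 0.3654  0.764  -0.9826  1.2181  0.6176  1.4594  1.034 ]
funnel [0.6529 0.0336 0.2663]
scene 157 ((655.9300537109375, 31.932552337646484), (68.62583923339844, 71.7988510131836), 36.21145248413086)
((655.3848266601562, 31.258277893066406), (68.38603210449219, 74.35078430175781), 31.69154167175293)
[{'point': [0.6539, 0.0334, 0.0234], 'p': 0.66}] [{'point': [0.6515, 0.032, 0.2088], 'p': 0.88}]
side 91 ((654.4745483398438, 27.743282318115234), (72.5843276977539, 69.92037200927734), 62.978904724121094)
((652.4844360351562, 27.427953720092773), (66.46206665039062, 77.85011291503906), 0.6557877659797668)
[{'point': [0.6548, 0.0259, 0.0198], 'p': 0.74}] [{'point': [0.6516, 0.0337, 0.2078], 'p': 0.8}]
```

View pics/w7.png

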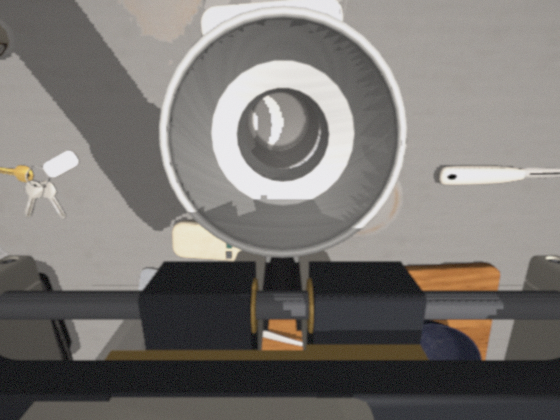

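Request:
arm_command([
  [5,20,-2.5,-4,0,0,0],
  [5,25,0,0,0,0,0],
  [5,10,0,0,0,0,0],
  [5,0,0,0,0,0,0],
])

```text
clock: 18.62
position: [0.7217, 0.0276, 0.3684]
ee_rot: [-1.208, 1.211, 1.21]
force: [-0.8, -0.8, -0.5]
width: 0.125
```

```bash
python3 - <<'E'
from h import *
s=arm.observe();pp(s)
M=R.from_rotvec(s['ee_rot']).as_matrix();print('funnel',s['position']+.159*M[:,0]+.0656*M[:,1])
E
```

```text
t 18.62 grasp [0.7214 0.0276 0.2094] jaw 89.97832227649235 tilt [-0.0019 -0.0002] w 11.514170461247963 F [-0.8162 -0.7841 -0.4874]
funnel [0.6558 0.0276 0.2095]
```

Request:
arm_command([
  [5,0,0,0,0,0,0],
  [5,0,0,0,0,0,0],
  [5,0,0,0,0,0,0],
])

```text
clock: 19.0
position: [0.7218, 0.0281, 0.3703]
ee_rot: [-1.209, 1.209, 1.208]
force: [-0.2, 0.6, -1.3]
width: 0.13
```

```bash
python3 - <<'E'
from h import *
s=arm.observe();pp(s)
M=R.from_rotvec(s['ee_rot']).as_matrix();print('funnel',s['position']+.159*M[:,0]+.0656*M[:,1])
E
```

```text
t 19.0 grasp [0.722  0.0281 0.2113] jaw 89.97865047865018 tilt [0.0009 0.    ] w 11.950287596871854 F [-0.2417  0.6093 -1.277 ]
funnel [0.6564 0.0281 0.2113]
```

Request:
arm_command([
  [5,0,1,1.5,0,0,0],
  [5,8,0,0,0,0,0],
  [5,10,0,0,0,0,0],
  [5,6,0,0,0,0,0],
  [5,0,0,0,0,0,0],
])

```text
clock: 19.62
position: [0.7206, 0.0293, 0.3447]
ee_rot: [-1.208, 1.211, 1.21]
force: [0.2, -0.8, -1.3]
width: 0.126
```

Request:
arm_command([
  [5,7,0,0,0,0,0],
  [5,5,0,0,0,0,0],
  [5,0,0,0,0,0,0],
])

```text
clock: 20.0
position: [0.7207, 0.0294, 0.3331]
ee_rot: [-1.209, 1.21, 1.209]
force: [-0.5, -0.4, -1.2]
width: 0.125
```

```bash
python3 - <<'E'
from h import *
s=arm.observe();pp(s)
M=R.from_rotvec(s['ee_rot']).as_matrix();print('funnel',s['position']+.159*M[:,0]+.0656*M[:,1])
E
```

```text
t 20.0 grasp [0.7205 0.0294 0.1741] jaw 89.98138546061028 tilt [-0.0008 -0.0002] w 11.464346712555823 F [-0.4505 -0.3922 -1.1709]
funnel [0.6549 0.0294 0.1742]
```

Stem is in without contact. Lower the last few mm.

Request:
arm_command([
  [5,2,0,0,0,0,0],
  [5,0,0,0,0,0,0],
])

```text
clock: 20.25
position: [0.7208, 0.0295, 0.3317]
ee_rot: [-1.209, 1.209, 1.209]
force: [-0.0, -0.3, -1.0]
width: 0.13
```

Request:
arm_command([
  [5,1,0,0,0,0,0],
  [5,0,0,0,0,0,0],
])

```text
clock: 20.5
position: [0.7208, 0.0295, 0.3307]
ee_rot: [-1.209, 1.209, 1.209]
force: [0.1, 0.0, -1.8]
width: 0.131
```

Request:
arm_command([
  [5,1,0,0,0,0,0],
  [5,0,0,0,0,0,0],
])

```text
clock: 20.75
position: [0.7208, 0.0295, 0.3297]
ee_rot: [-1.209, 1.209, 1.209]
force: [0.0, 1.3, -0.3]
width: 0.126
```

Request:
arm_command([
  [5,1,0,0,0,0,0],
  [5,0,0,0,0,0,0],
])

```text
clock: 21.0
position: [0.7208, 0.0295, 0.3292]
ee_rot: [-1.209, 1.209, 1.209]
force: [-0.6, -0.7, 1.9]
width: 0.128
```

Request:
arm_command([
  [30,0,0,0,0,0,0],
  [40,0,0,0,0,0,0],
  [40,0,0,0,0,0,0],
  [40,0,0,0,0,0,0],
])

```text
clock: 21.5
position: [0.7207, 0.0295, 0.3286]
ee_rot: [-1.209, 1.209, 1.209]
force: [-0.1, -0.2, -0.1]
width: 0.429
```

Request:
arm_command([
  [40,-20,0,0,0,0,0],
  [40,-40,0,0,0,0,0],
  [40,-50,0,0,0,0,0],
  [40,-50,0,0,0,0,0],
  [40,0,0,0,0,0,0],
])

```text
clock: 22.12
position: [0.7205, 0.0308, 0.4955]
ee_rot: [-1.211, 1.201, 1.204]
force: [-0.4, -0.3, -0.4]
width: 0.437
```

```bash
python3 - <<'E'
from h import *
from scipy.optimize import least_squares
X,s,im=wrist('w8.png');pp(s);print(s['joints'])
q=near(X,.655,.03,.1,.15,.2);c=np.array([.655,.03]);q=q[q[:,2]>.17]
for i in range(8):
    r=np.hypot(*(q[:,:2]-c).T);m=abs(r-.0465)<(.01 if i<3 else .004)
    c=least_squares(lambda c:np.hypot(*(q[m,:2]-c).T)-.047,c).x
p=q[m];k=np.linalg.lstsq(np.c_[p[:,:2]-c,np.ones(len(p))],p[:,2],rcond=None)[0]
print('funnel',c,m.sum(),'tilt',np.degrees(k[:2]),'rim z',k[2])
a=cv2.imread('pics/w8.png');im=get_image('side');save(im,'side2.png');b=cv2.imread('pics/side2.png')[120:330,140:420];cv2.imwrite('pics/c8.png',np.hstack([cv2.resize(a,(400,300)),cv2.resize(b,(400,300))]))
E
```

```text
t 22.12 grasp [0.7218 0.0312 0.3365] jaw 89.98816196914308 tilt [0.0082 0.0026] w 40.13788930282981 F [-0.4301 -0.2788 -0.3603]
[ 0.3474  0.7259 -0.9933  1.0972  0.5914  1.5809  1.0764]
funnel [0.6556 0.0292] 2431 tilt [-0.3094  0.1347] rim z 0.17758292239346637
```

View pics/c8.png

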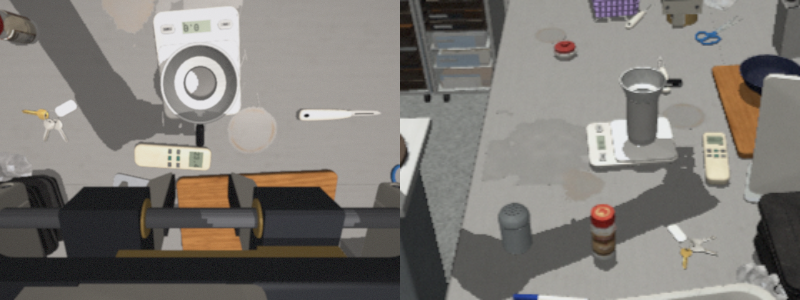

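Request:
arm_command([
  [91.8,0,30,-25,0,0,0],
  [91.8,0,45,-35,0,0,0],
  [91.8,0,45,-35,0,0,0],
  [91.8,0,45,-35,0,0,0],
  [91.8,0,45,-35,0,0,0],
])

```text
clock: 22.85
position: [0.5089, -0.1368, 0.4876]
ee_rot: [-1.208, 1.211, 1.21]
force: [-0.0, -1.3, 0.8]
width: 0.93
```

Request:
arm_command([
  [91.8,0,45,-35,0,0,0],
  [91.8,0,45,-35,0,0,0],
  [91.8,0,20,-15,0,0,0],
  [91.8,0,0,0,10,0,0],
  [91.8,0,0,0,10,0,0],
])

```text
clock: 23.48
position: [0.3997, -0.221, 0.488]
ee_rot: [-0.941, 1.358, 0.944]
force: [0.5, 0.2, -0.1]
width: 1.002
```

Request:
arm_command([
  [91.8,0,0,0,10,0,0],
  [91.8,0,0,0,10,0,0],
  [91.8,0,0,0,10,0,0],
  [91.8,0,0,0,10,0,0],
  [91.8,0,0,0,10,0,0],
])

```text
clock: 24.1
position: [0.4002, -0.2204, 0.4879]
ee_rot: [-0.268, 1.555, 0.27]
force: [-0.1, 0.8, 0.4]
width: 0.997
```

Request:
arm_command([
  [91.8,0,0,0,10,0,0],
  [91.8,0,0,0,10,0,0],
  [91.8,0,0,0,0,0,0],
  [91.8,0,0,0,0,0,0],
])

```text
clock: 24.6
position: [0.4005, -0.2204, 0.4884]
ee_rot: [-0.003, 1.572, 0.003]
force: [-0.3, 0.4, 0.3]
width: 1.0
```

```bash
python3 - <<'E'
from h import *
from scipy.optimize import least_squares
X,s,im=wrist('w9.png');pp(s);print(s['joints'])
for n,x,y,z0,z1,r0 in[('dredger',.3995,-.267,.05,.075,.03),('spice_jar',.567,-.294,.03,.07,.0225)]:
    q=near(X,x,y,.06,z0,z1);print(n,len(q),pinpoint('wrist',n)[:1])
    if len(q)>20: print(least_squares(lambda c:np.hypot(*(q[:,:2]-c).T)-r0,[x,y],loss='soft_l1',f_scale=.002).x, rect(q))
q=near(X,.4,-.267,.05,.08,.12);print(rect(q) if len(q) else 0, q[:,2].max())
print(pinpoint('wrist','marker')[:1]);q=near(X,.47,-.415,.1,.006,.03);print(len(q),rect(q) if len(q) else 0)
E
```

```text
t 24.6 grasp [ 0.4004 -0.2203  0.3294] jaw 0.20681002618861813 tilt [-0.0008  0.0004] w 91.81390575014792 F [-0.2837  0.3936  0.2766]
[ 1.1518  0.1931 -0.8825  1.7748  0.1568  1.2478  0.2319]
dredger 143 [{'point': [0.3966, -0.2697, 0.0036], 'p': 0.83}]
[ 0.3989 -0.2692] ((398.4681091308594, -249.7273406982422), (58.317657470703125, 23.848283767700195), 1.3531310558319092)
spice_jar 437 [{'point': [0.5687, -0.291, 0.0019], 'p': 0.67}]
[ 0.5667 -0.2928] ((558.8449096679688, -283.3970947265625), (45.496517181396484, 22.956087112426758), 41.00325012207031)
((399.1923522949219, -267.1447448730469), (56.87830352783203, 56.19684600830078), 44.901817321777344) 0.09609745730938135
[{'point': [0.4712, -0.4108, -0.0013], 'p': 0.56}]
737 ((471.095947265625, -411.92578125), (15.648591041564941, 134.50099182128906), 83.27587127685547)
```

View pics/w9.png

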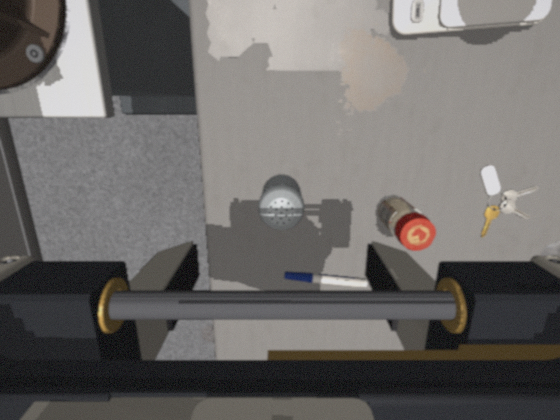

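Request:
arm_command([
  [91.8,40,-24,-1,0,0,0],
  [91.8,50,-24,0,0,0,0],
  [91.8,50,0,0,0,0,0],
  [91.8,50,0,0,0,0,0],
  [91.8,0,0,0,0,0,0],
])

```text
clock: 25.42
position: [0.3984, -0.268, 0.2962]
ee_rot: [0.002, 1.576, 0.004]
force: [-0.8, -0.6, 0.1]
width: 1.004
```

Request:
arm_command([
  [91.8,0,0,0,0,0,0],
  [91.8,0,0,0,0,0,0],
])

```text
clock: 25.68
position: [0.4005, -0.2687, 0.3008]
ee_rot: [-0.001, 1.568, -0.002]
force: [-0.4, 0.1, -1.0]
width: 1.004
```

Request:
arm_command([
  [91.8,40,0,0,0,0,0],
  [91.8,35,0,0,0,0,0],
  [91.8,4,0,0,0,0,0],
  [91.8,0,0,0,0,0,0],
])

```text
clock: 26.18
position: [0.4003, -0.2686, 0.2211]
ee_rot: [-0.001, 1.569, -0.001]
force: [1.1, 0.2, 0.9]
width: 0.996
```

Request:
arm_command([
  [50,0,0,0,0,0,0],
  [45,0,0,0,0,0,0],
  [45,0,0,0,0,0,0],
  [45,0,0,0,0,0,0],
  [45,0,0,0,0,0,0],
], newtons=30)

```text
clock: 26.8
position: [0.3997, -0.2685, 0.2199]
ee_rot: [0.0, 1.571, -0.001]
force: [-1.8, -1.3, 5.9]
width: 0.644
```

```bash
python3 -c "
from h import *
pp()"
```

```text
t 26.8 grasp [ 0.3997 -0.2685  0.0609] jaw -0.02284859473818195 tilt [-0.     -0.0003] w 59.15102622522782 F [-1.7951 -1.2818  5.8955]
```

Request:
arm_command([
  [45,-20,0,0,0,0,0],
  [45,-40,0,0,0,0,0],
  [45,-20,25,0,0,0,0],
  [45,0,45,4,0,0,0],
  [45,0,45,4,0,0,0],
])

```text
clock: 27.42
position: [0.4076, -0.1524, 0.2999]
ee_rot: [0.001, 1.57, -0.001]
force: [0.7, 0.8, -1.8]
width: 0.641
```

Request:
arm_command([
  [45,0,45,4,0,0,0],
  [45,0,45,4,0,0,0],
  [45,0,45,4,0,0,0],
  [45,0,45,4,0,0,0],
  [45,0,45,4,0,0,0],
])

```text
clock: 28.05
position: [0.4276, 0.0729, 0.2996]
ee_rot: [0.0, 1.571, -0.001]
force: [-0.2, 0.1, -1.5]
width: 0.641
```

Request:
arm_command([
  [45,0,45,4,0,0,0],
  [45,0,40,20,0,0,0],
  [45,0,10,45,0,0,0],
  [45,0,0,45,0,0,0],
  [45,0,0,45,0,0,0],
])

```text
clock: 28.68
position: [0.588, 0.1668, 0.2992]
ee_rot: [-0.001, 1.572, 0.0]
force: [0.4, 0.5, -0.4]
width: 0.643
```

Request:
arm_command([
  [45,0,0,30,0,0,0],
  [45,0,0,25,0,0,0],
  [45,0,0,0,0,0,0],
  [45,0,0,0,0,0,0],
  [45,0,0,0,0,0,0],
])

```text
clock: 29.3
position: [0.641, 0.1667, 0.2997]
ee_rot: [-0.001, 1.571, 0.0]
force: [-0.6, 0.8, -1.3]
width: 0.639
```

```bash
python3 -c "
from h import *
pp()"
```

```text
t 29.3 grasp [0.6409 0.1667 0.1407] jaw 0.027698910158252085 tilt [-0.0006 -0.0003] w 58.67971287735523 F [-0.6019  0.8057 -1.2613]
```

Need +5 mm in x; then lower 78 mm and feel for contact.

Request:
arm_command([
  [45,20,0,5,0,0,0],
  [45,35,0,0,0,0,0],
  [45,18,0,0,0,0,0],
  [45,3,0,0,0,0,0],
  [45,0,0,0,0,0,0],
])

```text
clock: 29.92
position: [0.647, 0.1668, 0.2242]
ee_rot: [0.0, 1.57, 0.0]
force: [0.4, -0.1, -0.9]
width: 0.641
```

Request:
arm_command([
  [45,2,0,0,0,0,0],
  [45,0,0,0,0,0,0],
  [45,0,0,0,0,0,0],
])

```text
clock: 30.3
position: [0.6469, 0.1665, 0.2222]
ee_rot: [0.0, 1.57, -0.0]
force: [-0.6, -0.4, -1.4]
width: 0.642
```

Request:
arm_command([
  [45,1,0,0,0,0,0],
  [45,0,0,0,0,0,0],
])

```text
clock: 30.55
position: [0.6468, 0.1665, 0.2207]
ee_rot: [0.0, 1.571, -0.0]
force: [-0.5, -0.1, -1.4]
width: 0.64
```

```bash
python3 -c "
from h import *
pp()"
```

```text
t 30.55 grasp [0.6468 0.1665 0.0617] jaw -0.01774093310853552 tilt [-0.     -0.0001] w 58.72381158974661 F [-0.5477 -0.0652 -1.4358]
```

Request:
arm_command([
  [45,1,0,0,0,0,0],
  [45,0,0,0,0,0,0],
])

```text
clock: 30.8
position: [0.6468, 0.1667, 0.2201]
ee_rot: [0.0, 1.57, -0.0]
force: [-0.8, -0.9, 3.3]
width: 0.645
```

Request:
arm_command([
  [45,0.5,0,0,0,0,0],
  [45,0,0,0,0,0,0],
])

```text
clock: 31.05
position: [0.6468, 0.1668, 0.22]
ee_rot: [0.0, 1.57, -0.0]
force: [-2.8, -1.0, 7.4]
width: 0.641
```

Request:
arm_command([
  [91.8,-0.5,0,0,0,0,0],
  [91.8,0,0,0,0,0,0],
  [91.8,0,0,0,0,0,0],
  [91.8,-20,0,0,0,0,0],
  [91.8,-50,0,0,0,0,0],
])

```text
clock: 31.68
position: [0.6463, 0.166, 0.2893]
ee_rot: [-0.001, 1.575, -0.001]
force: [0.1, 0.6, 1.0]
width: 0.997
```

Request:
arm_command([
  [91.8,-60,0,0,0,0,0],
  [91.8,-60,0,0,0,0,0],
  [91.8,-60,30,0,0,0,0],
  [91.8,0,30,0,0,0,0],
  [91.8,0,0,0,0,0,0],
])

```text
clock: 32.3
position: [0.6454, 0.2276, 0.4679]
ee_rot: [-0.001, 1.569, 0.005]
force: [-0.1, -0.3, -0.2]
width: 1.003
```

```bash
python3 - <<'E'
from h import *
X,s,im=wrist('w10.png');pp(s)
q=near(X,.6462,.1669,.05,.08,.12);print('dredger',rect(q),len(q),pinpoint('wrist','dredger')[:1])
q=near(X,.629,.027,.16,.018,.035);q=q[q[:,1]<.125];print('scale',rect(q))
E
```

```text
t 32.3 grasp [0.6456 0.228  0.3089] jaw 0.24393320915207714 tilt [0.0016 0.0027] w 92.04644200252677 F [-0.1221 -0.2964 -0.1809]
dredger ((646.15625, 167.5546875), (55.57250213623047, 56.64906692504883), 73.45365905761719) 1593 []
scale ((632.0192260742188, 29.2296142578125), (188.3488006591797, 152.3413848876953), 2.8632795810699463)
```

Request:
arm_command([
  [91.8,0,-40,-8,0,0,0],
  [91.8,0,-50,-10,0,0,0],
  [91.8,0,-50,-10,0,0,0],
  [91.8,0,-50,-10,0,0,0],
  [91.8,0,-50,-10,0,0,0],
])

```text
clock: 33.02
position: [0.598, -0.0186, 0.4656]
ee_rot: [0.001, 1.571, -0.002]
force: [0.3, -0.8, 0.0]
width: 1.0
```

Request:
arm_command([
  [91.8,0,-50,-10,0,0,0],
  [91.8,0,-50,-10,0,0,0],
  [91.8,0,-50,-10,0,0,0],
  [91.8,0,-50,0,0,0,0],
  [91.8,0,-30,0,0,0,0],
])

```text
clock: 33.65
position: [0.5672, -0.2501, 0.4653]
ee_rot: [0.003, 1.572, -0.005]
force: [-0.2, 0.1, -0.9]
width: 1.001
```

Request:
arm_command([
  [80,0,0,0,0,0,0],
  [80,0,0,0,0,0,0],
])

```text
clock: 33.9
position: [0.5683, -0.2454, 0.4656]
ee_rot: [0.001, 1.571, -0.0]
force: [0.8, 0.7, 0.2]
width: 0.88
```

```bash
python3 - <<'E'
from h import *
X,s,im=wrist('w11.png');pp(s);print(s['joints'])
q=near(X,.567,-.2928,.05,.095,.12);print('jar',rect(q),len(q),pinpoint('wrist','spice_jar')[:1],q[:,2].max())
E
```

```text
t 33.9 grasp [ 0.5682 -0.2453  0.3066] jaw -0.034871565443177266 tilt [-0.0003  0.0006] w 80.75660820826192 F [0.8062 0.7297 0.2153]
[ 0.8191  0.495  -0.7719  1.4503  0.3469  1.3369  0.0265]
jar ((566.5491333007812, -291.7908630371094), (43.91661834716797, 43.003658294677734), 58.219520568847656) 1182 [] 0.10871642038567508
```

Request:
arm_command([
  [80,40,-23,-1.5,0,0,0],
  [80,50,-23,0,0,0,0],
  [80,50,0,0,0,0,0],
  [80,30,0,0,0,0,0],
  [80,0,0,0,0,0,0],
])

```text
clock: 34.62
position: [0.5665, -0.2905, 0.2936]
ee_rot: [0.0, 1.575, 0.003]
force: [0.1, -0.6, 0.8]
width: 0.868
```

Request:
arm_command([
  [80,0,0,0,0,0,0],
  [80,40,0,0,0,0,0],
  [80,23,0,0,0,0,0],
  [80,0,0,0,0,0,0],
  [80,0,0,0,0,0,0],
])

```text
clock: 35.25
position: [0.5681, -0.2914, 0.2349]
ee_rot: [-0.001, 1.568, -0.001]
force: [0.1, -0.3, 0.8]
width: 0.872
```

Request:
arm_command([
  [40,0,0,0,0,0,0],
  [30,0,0,0,0,0,0],
  [30,0,0,0,0,0,0],
  [30,0,0,0,0,0,0],
  [30,0,0,0,0,0,0],
], newtons=25)

```text
clock: 35.88
position: [0.5672, -0.2915, 0.2327]
ee_rot: [0.0, 1.571, -0.0]
force: [-0.2, -0.5, 1.1]
width: 0.478
```

```bash
python3 -c "
from h import *
pp()"
```

```text
t 35.88 grasp [ 0.5672 -0.2916  0.0737] jaw -0.020046943932129774 tilt [ 0.0001 -0.0001] w 43.91090261429106 F [-0.1689 -0.4517  1.1387]
```

Request:
arm_command([
  [30,-20,0,0,0,0,0],
  [30,-40,0,0,0,0,0],
  [30,0,25,13,0,0,0],
  [30,0,45,23,0,0,0],
  [30,0,45,23,0,0,0],
])

```text
clock: 36.5
position: [0.6267, -0.1757, 0.2942]
ee_rot: [0.001, 1.57, -0.001]
force: [0.3, -0.3, -0.3]
width: 0.48
```

Request:
arm_command([
  [30,0,45,23,0,0,0],
  [30,0,31,17,0,0,0],
  [30,0,0,0,0,0,0],
  [30,0,0,0,0,0,0],
  [30,0,0,0,0,0,0],
])

```text
clock: 37.12
position: [0.6659, -0.1021, 0.2929]
ee_rot: [0.001, 1.571, -0.003]
force: [-0.1, -0.9, -2.0]
width: 0.479
```

```bash
python3 -c "
from h import *
pp()"
```

```text
t 37.12 grasp [ 0.6659 -0.1023  0.1339] jaw -0.13233041309483073 tilt [-0.0001 -0.001 ] w 43.95952689729797 F [-0.1148 -0.9403 -1.9583]
```

Request:
arm_command([
  [30,20,2,0,0,0,0],
  [30,25,0,0,0,0,0],
  [30,10,0,0,0,0,0],
  [30,3,0,0,0,0,0],
  [30,0,0,0,0,0,0],
])

```text
clock: 37.75
position: [0.6664, -0.0985, 0.2349]
ee_rot: [0.0, 1.57, -0.0]
force: [0.1, 0.2, -1.0]
width: 0.481
```

Request:
arm_command([
  [30,1,0,0,0,0,0],
  [30,0,0,0,0,0,0],
])

```text
clock: 38.0
position: [0.6664, -0.0985, 0.2341]
ee_rot: [0.0, 1.57, -0.0]
force: [-0.6, -0.3, -1.2]
width: 0.475
```

Request:
arm_command([
  [30,1,0,0,0,0,0],
  [30,0,0,0,0,0,0],
])

```text
clock: 38.25
position: [0.6663, -0.0985, 0.2328]
ee_rot: [0.0, 1.571, -0.0]
force: [-0.9, 0.0, -0.6]
width: 0.477
```

```bash
python3 -c "
from h import *
pp()"
```

```text
t 38.25 grasp [ 0.6663 -0.0986  0.0738] jaw -0.022150676621218928 tilt [ 0.0003 -0.0001] w 43.82778890131149 F [-0.9292  0.0328 -0.5811]
```

Request:
arm_command([
  [30,0,-1.3,0,0,0,0],
  [30,0.7,0,0,0,0,0],
  [30,0,0,0,0,0,0],
])

```text
clock: 38.62
position: [0.6663, -0.0997, 0.2327]
ee_rot: [0.0, 1.57, -0.0]
force: [-2.9, 0.3, 6.5]
width: 0.479
```

Request:
arm_command([
  [91.8,0,0,0,0,0,0],
  [91.8,0,0,0,0,0,0],
  [91.8,0,0,0,0,0,0],
  [91.8,-20,0,0,0,0,0],
  [91.8,-50,0,0,0,0,0],
])

```text
clock: 39.25
position: [0.6655, -0.1001, 0.3015]
ee_rot: [0.0, 1.575, 0.0]
force: [0.7, -0.6, 0.7]
width: 0.968
```

Request:
arm_command([
  [91.8,-60,0,0,0,0,0],
  [91.8,-60,0,0,0,0,0],
  [91.8,-60,20,0,0,0,0],
  [91.8,0,30,0,0,0,0],
  [91.8,0,0,0,0,0,0],
])

```text
clock: 39.88
position: [0.6656, -0.0465, 0.484]
ee_rot: [-0.002, 1.568, 0.005]
force: [0.5, -0.3, 0.4]
width: 0.999
```

```bash
python3 - <<'E'
from h import *
X,s,im=wrist('w12.png');pp(s)
q=near(X,.666,-.1,.05,.095,.12);print('jar',rect(q),len(q))
E
```

```text
t 39.88 grasp [ 0.6661 -0.0462  0.325 ] jaw 0.25895971247290495 tilt [0.0029 0.0016] w 91.70740245327549 F [ 0.5186 -0.3419  0.357 ]
jar ((665.6309204101562, -100.06654357910156), (43.753746032714844, 43.73925018310547), 63.97929763793945) 1078
```

Request:
arm_command([
  [91.8,0,-40,-20,0,0,0],
  [91.8,0,-50,-30,0,0,0],
  [91.8,0,-50,-30,0,0,0],
  [91.8,0,-50,-30,0,0,0],
  [91.8,0,-50,-30,0,0,0],
])

```text
clock: 40.55
position: [0.5243, -0.2926, 0.4814]
ee_rot: [0.001, 1.571, -0.002]
force: [0.3, -0.4, 0.4]
width: 1.001
```

Request:
arm_command([
  [40,0,-50,-30,0,0,0],
  [40,0,-20,-20,0,0,0],
  [40,0,0,0,0,0,0],
  [40,0,0,0,0,0,0],
  [40,0,0,0,0,0,0],
])

```text
clock: 41.18
position: [0.4769, -0.3588, 0.4814]
ee_rot: [-0.001, 1.57, 0.002]
force: [0.3, 0.3, -0.0]
width: 0.5
```

```bash
python3 - <<'E'
from h import *
X,s,im=wrist('w13.png');pp(s);print(s['joints'])
q=near(X,.47,-.413,.1,.006,.03);print('marker',rect(q),len(q),np.percentile(q[:,2],98),pinpoint('wrist','marker')[:1])
b=X[(X[:,1]<-.45)&(X[:,1]>-.75)&(X[:,0]>.3)&(X[:,0]<.7)&(X[:,2]>.05)];print('bin',len(b), b[:,1].max() if len(b) else 0)
for c in['side','scene']:
    im=get_image(c);Y=cloud(im)[im['range_z']>0];b=Y[(Y[:,1]<-.435)&(Y[:,1]>-.75)&(Y[:,0]>.38)&(Y[:,0]<.56)&(Y[:,2]>.04)&(Y[:,2]<.25)];print(c,len(b),b.max(0) if len(b) else 0)
E
```

```text
t 41.17 grasp [ 0.4769 -0.3588  0.3224] jaw 0.10296712052741339 tilt [0.0004 0.0003] w 45.87312591930401 F [ 0.3255  0.3161 -0.0076]
[ 1.0569  0.4368 -0.7413  1.4826  0.2975  1.3374  0.2955]
marker ((471.0906982421875, -412.50079345703125), (15.754300117492676, 134.23471069335938), 83.65556335449219) 896 0.01630330303957379 [{'point': [0.4695, -0.411, 0.0011], 'p': 0.65}]
bin 3386 -0.5322926082762399
side 6525 [ 0.56   -0.532   0.2074]
scene 2652 [ 0.5599 -0.5252  0.2052]
```

View pics/w13.png

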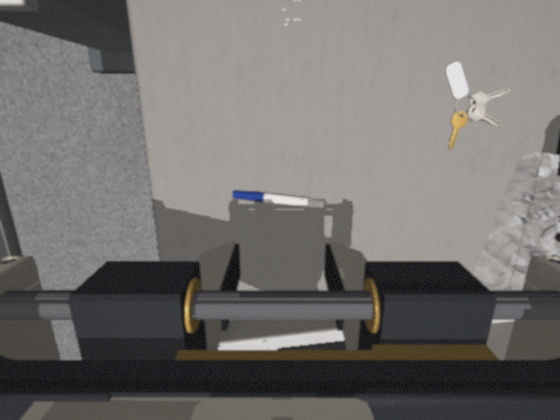

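Request:
arm_command([
  [40,30,-27,-3,0,0,0],
  [40,30,-27,-3,0,0,0],
  [40,20,0,0,-10.5,0,0],
  [40,20,0,0,-10.5,0,0],
  [40,20,0,0,-10.5,0,0],
])

```text
clock: 42.0
position: [0.4704, -0.4138, 0.3606]
ee_rot: [-0.436, 1.526, 0.436]
force: [0.1, -0.5, -0.9]
width: 0.441
```

Request:
arm_command([
  [40,20,0,0,-10.5,0,0],
  [40,20,0,0,-10.5,0,0],
  [40,20,0,0,-10.5,0,0],
  [40,20,0,0,-10.5,0,0],
  [40,20,0,0,-10,0,0],
])

```text
clock: 42.62
position: [0.4704, -0.4139, 0.2606]
ee_rot: [-1.13, 1.258, 1.129]
force: [0.0, 0.5, 0.6]
width: 0.436
```

Request:
arm_command([
  [40,0,0,0,0,0,0],
  [40,0,0,0,0,0,0],
  [40,0,0,0,0,0,0],
])

```text
clock: 43.0
position: [0.4706, -0.414, 0.2624]
ee_rot: [-1.125, 1.262, 1.122]
force: [0.4, 0.1, -0.4]
width: 0.434
```

```bash
python3 - <<'E'
from h import *
s=arm.observe();pp(s);print(s['joints'])
M=R.from_rotvec(s['ee_rot']).as_matrix();print(1000*M.T@(np.array([.4711,-.4122,.0215])-s['position']-.159*M[:,0]))
E
```

```text
t 43.0 grasp [ 0.4707 -0.4142  0.1034] jaw 83.35817839483876 tilt [ 0.0011 -0.0011] w 39.87141617891688 F [ 0.3514  0.1349 -0.3865]
[ 1.2253  0.7862 -0.9589  1.6657  0.7179  1.0785  1.5009]
[81.8695 -0.0191  2.0668]
```

Request:
arm_command([
  [40,30,0,2,0,0,0],
  [40,30,0,0,0,0,0],
  [40,14,0,0,0,0,0],
  [40,4,0,0,0,0,0],
  [40,0,0,0,0,0,0],
])

```text
clock: 43.62
position: [0.4708, -0.4121, 0.1841]
ee_rot: [-1.126, 1.261, 1.124]
force: [-0.3, -0.4, 0.5]
width: 0.436
```

```bash
python3 - <<'E'
from h import *
s=arm.observe();pp(s)
E
```

```text
t 43.62 grasp [ 0.4709 -0.4122  0.0251] jaw 83.46451006454858 tilt [ 0.0009 -0.0005] w 40.05941852207399 F [-0.2887 -0.3562  0.5423]
```

Request:
arm_command([
  [40,3,0,0,0,0,0],
  [10,0,0,0,0,0,0],
  [10,0,0,0,0,0,0],
  [10,0,0,0,0,0,0],
  [10,0,0,0,0,0,0],
], newtons=20)

```text
clock: 44.25
position: [0.4704, -0.4121, 0.1804]
ee_rot: [-1.125, 1.261, 1.125]
force: [-1.4, -0.5, 1.1]
width: 0.158
```

Request:
arm_command([
  [10,0,0,0,0,0,0],
  [10,-20,0,0,0,0,0],
  [10,-40,0,0,0,0,0],
  [10,-40,0,0,0,0,0],
  [10,0,0,0,0,0,0],
])

```text
clock: 44.88
position: [0.4717, -0.4119, 0.2848]
ee_rot: [-1.13, 1.259, 1.12]
force: [-0.0, -0.3, -0.6]
width: 0.158
```

```bash
python3 - <<'E'
from h import *
s=arm.observe();pp(s)
im=get_image('side');Y=cloud(im)[im['range_z']>0];q=near(Y,.471,-.412,.09,.06,.112);d=q[:,2];print(len(q),rect(q) if len(q) else 0)
E
```

```text
t 44.88 grasp [ 0.4725 -0.4124  0.1259] jaw 83.4922033308627 tilt [ 0.0053 -0.0034] w 14.509698324676517 F [-0.0087 -0.3448 -0.6178]
30 ((472.26025390625, -420.3136901855469), (11.927777290344238, 134.0283203125), 87.88803100585938)
```

Request:
arm_command([
  [10,0,0,0,9.9,0,0],
  [10,0,0,0,9.9,0,0],
  [10,0,0,0,9.9,0,0],
  [10,0,0,0,9.9,0,0],
  [10,0,0,0,9.9,0,0],
])

```text
clock: 45.55
position: [0.4699, -0.4118, 0.2795]
ee_rot: [-0.459, 1.522, 0.461]
force: [0.6, -0.4, -0.9]
width: 0.164
```

Request:
arm_command([
  [10,0,0,0,9.9,0,0],
  [10,0,0,0,9.9,0,0],
  [10,0,0,0,9.9,0,0],
  [10,0,25,3,0,0,0],
  [10,0,50,6,0,0,0],
])

```text
clock: 46.18
position: [0.4729, -0.3374, 0.2793]
ee_rot: [-0.056, 1.571, 0.056]
force: [0.3, 1.0, 0.1]
width: 0.16
```

Request:
arm_command([
  [10,0,50,6,0,0,0],
  [10,0,50,6,0,0,0],
  [10,0,50,6,0,0,0],
  [10,0,50,6,0,0,0],
  [10,0,50,6,0,0,0],
])

```text
clock: 46.8
position: [0.4844, -0.0835, 0.2798]
ee_rot: [-0.058, 1.571, 0.059]
force: [0.4, 0.6, -0.4]
width: 0.158
```

Request:
arm_command([
  [10,0,50,6,0,0,0],
  [10,0,35,6,0,0,0],
  [10,0,15,2,0,0,0],
  [10,0,0,0,0,0,0],
  [10,0,0,0,0,0,0],
])

```text
clock: 47.42
position: [0.4914, 0.014, 0.2798]
ee_rot: [-0.058, 1.571, 0.056]
force: [0.0, -0.4, 0.6]
width: 0.161
```

```bash
python3 - <<'E'
from h import *
s=arm.observe();pp(s);print(s['joints'])
M=R.from_rotvec(s['ee_rot']).as_matrix();print(1000*M.T@(np.array([.4949,.0178,.022])-s['position']-.159*M[:,0]))
X,s,im=wrist('w14.png');q=near(X,.495,.018,.09,.06,.15);np.save('m.npy',q)
for c in['side','scene']:
    im=get_image(c);Y=cloud(im)[im['range_z']>0];q=near(Y,.495,.018,.09,.09,.122);print(c,len(q),rect(q) if len(q) else 0)
    q=near(Y,.629,.027,.16,.012,.021);print(rect(q))
E
```

```text
t 47.42 grasp [0.4912 0.0139 0.1208] jaw 4.166186152809902 tilt [-0.0009 -0.001 ] w 14.760019234688844 F [ 0.0271 -0.4307  0.6437]
[ 0.409   0.4765 -0.7217  1.994   0.4259  0.826  -0.4807]
[98.832   3.7312  4.0571]
side 179 ((490.8791809082031, 10.562911987304688), (134.217041015625, 45.04404830932617), 78.29450225830078)
((630.217529296875, 20.849365234375), (224.4429473876953, 236.30291748046875), 57.77172088623047)
scene 196 ((494.3489074707031, 38.89604187011719), (81.8637466430664, 44.44247055053711), 74.68696594238281)
((631.1952514648438, 30.764999389648438), (224.7600555419922, 232.4477081298828), 47.36314392089844)
```

View pics/w14.png

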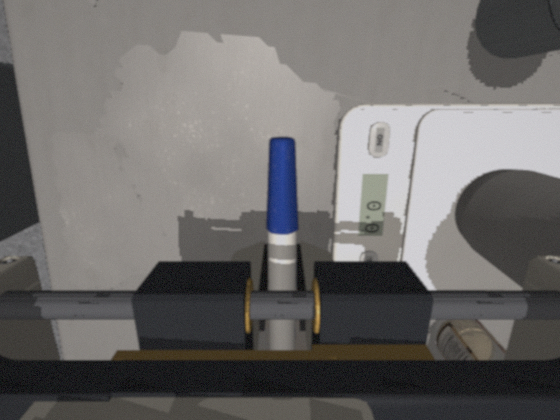

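Request:
arm_command([
  [10,30,4,4,0,0,0],
  [10,40,0,0,0,0,0],
  [10,22,0,0,0,0,0],
  [10,4,0,0,0,0,0],
  [10,0,0,0,0,0,0],
])

```text
clock: 48.2
position: [0.4954, 0.0197, 0.1846]
ee_rot: [-0.058, 1.57, 0.058]
force: [-0.3, -0.0, -0.3]
width: 0.162
```

Request:
arm_command([
  [10,0,0,0,0,0,0],
  [10,0,0,0,0,0,0],
])

```text
clock: 48.45
position: [0.4955, 0.02, 0.185]
ee_rot: [-0.059, 1.569, 0.058]
force: [0.4, -0.5, -0.2]
width: 0.161
```

```bash
python3 - <<'E'
from h import *
s=arm.observe();pp(s)
M=R.from_rotvec(s['ee_rot']).as_matrix();print(1000*M.T@(np.array([.4949,.0178,.022])-s['position']-.159*M[:,0]))
E
```

```text
t 48.45 grasp [0.4957 0.0199 0.026 ] jaw 4.262817608543026 tilt [ 0.0014 -0.0001] w 14.76863221907678 F [ 0.351  -0.4714 -0.1741]
[ 3.9837 -2.0844 -0.9553]
```

Request:
arm_command([
  [10,2,-2,-1,0,0,0],
  [10,1.5,0,0,0,0,0],
  [10,0,0,0,0,0,0],
])

```text
clock: 48.82
position: [0.4942, 0.0179, 0.1806]
ee_rot: [-0.059, 1.57, 0.059]
force: [-0.4, -0.6, -0.6]
width: 0.163
```

Request:
arm_command([
  [10,0.7,0,0,0,0,0],
  [10,0,0,0,0,0,0],
])

```text
clock: 49.08
position: [0.4943, 0.018, 0.1803]
ee_rot: [-0.059, 1.57, 0.059]
force: [-2.2, -1.8, 4.6]
width: 0.16
```

```bash
python3 - <<'E'
from h import *
s=arm.observe();pp(s)
E
```

```text
t 49.08 grasp [0.4943 0.018  0.0213] jaw 4.289508644741609 tilt [ 0.0001 -0.0003] w 14.66693233338628 F [-2.2374 -1.8456  4.5543]
```

Request:
arm_command([
  [40,0,0,0,0,0,0],
  [40,0,0,0,0,0,0],
  [40,0,0,0,0,0,0],
  [40,-20,0,0,0,0,0],
  [40,-50,0,0,0,0,0],
])

```text
clock: 49.7
position: [0.4935, 0.0178, 0.2492]
ee_rot: [-0.059, 1.574, 0.059]
force: [1.2, 0.3, 0.2]
width: 0.433
```

Request:
arm_command([
  [40,-60,0,0,0,0,0],
  [40,-60,0,0,0,0,0],
  [40,-60,0,0,0,0,0],
  [40,-40,50,0,0,0,0],
  [40,0,50,0,0,0,0],
])

```text
clock: 50.32
position: [0.4873, 0.1177, 0.4724]
ee_rot: [-0.056, 1.564, 0.057]
force: [0.2, -0.2, -0.6]
width: 0.433
```

Request:
arm_command([
  [40,0,0,0,0,0,0],
  [40,0,0,0,0,0,0],
  [40,0,0,0,0,0,0],
])

```text
clock: 50.7
position: [0.4872, 0.1152, 0.4685]
ee_rot: [-0.058, 1.571, 0.057]
force: [0.5, -0.7, 1.0]
width: 0.436
```

```bash
cat > fin.py <<'E'
from h import *
from scipy.optimize import least_squares
import sys
X,s,im=wrist(sys.argv[1]);pp(s)
sc={}
q=near(X,.6305,.028,.135,.0135,.03);q=q[(q[:,1]<.12)&(q[:,1]>-.064)];print('scale',rect(q))
q=near(X,.6565,.03,.09,.0225,.03);q=q[(abs(q[:,1]-.03)<.09)];print('plate',rect(q))
q=near(X,.494,.018,.08,.006,.03);q=q[q[:,0]<.515];print('marker',rect(q),len(q))
for n,x,y,z0,z1 in[('jar',.666,-.1,.095,.12),('dredger',.646,.167,.08,.12)]:
    q=near(X,x,y,.05,z0,z1);print(n,len(q),rect(q) if len(q)>4 else 0)
q=near(X,.655,.03,.055,.165,.2);print('rim',len(q),rect(q) if len(q) else 0,np.median(q[:,2]) if len(q) else 0)
for t in['scale','tumbler','funnel','dredger','spice_jar','marker','timer','keyring','peeler']:
    print(t,[(np.round(d['point'],3),round(d['p'],2)) for d in pinpoint('wrist',t)[:1]])
for c in['scene','side']:
    im=get_image(c);save(im,c+'F.png')
    Y=cloud(im)[im['range_z']>0];q=near(Y,.6305,.028,.135,.0135,.03);q=q[(q[:,1]<.12)&(q[:,1]>-.064)];print(c,'scale',rect(q))
    for t in['scale','tumbler','funnel','dredger','spice_jar','marker','timer','keyring','peeler']:
        print(t,[(np.round(d['point'],3),round(d['p'],2)) for d in pinpoint(c,t)[:1]])
a=cv2.imread('pics/'+sys.argv[1]);b=cv2.imread('pics/sceneF.png')[120:330,130:410];cv2.imwrite('pics/cF.png',np.hstack([cv2.resize(a,(400,300)),cv2.resize(b,(400,300))]))
E
python3 fin.py w15.png
```

```text
t 50.7 grasp [0.487  0.1151 0.3095] jaw 4.174631591976287 tilt [-0.0009 -0.0008] w 40.02157436016932 F [ 0.5449 -0.6798  0.9725]
scale ((609.58984375, 48.925270080566406), (245.08651733398438, 144.3138427734375), 23.255287170410156)
plate ((654.8942260742188, 44.981082916259766), (134.66400146484375, 117.18107604980469), 4.533299922943115)
marker ((494.3677062988281, 17.100025177001953), (14.603330612182617, 134.9573211669922), 3.9491701126098633) 839
jar 0 0
dredger 2033 ((645.388916015625, 167.1988067626953), (56.7230224609375, 55.94160079956055), 5.364485740661621)
rim 892 ((671.0885009765625, 48.738685607910156), (49.005619049072266, 98.63394927978516), 49.58707809448242) 0.17811966130475057
scale [(array([ 0.633,  0.025, -0.002]), 0.6)]
tumbler [(array([0.655, 0.028, 0.025]), 0.63)]
funnel [(array([0.655, 0.032, 0.114]), 0.73)]
dredger [(array([0.645, 0.169, 0.001]), 0.88)]
spice_jar []
marker [(array([0.494, 0.019, 0.002]), 0.67)]
timer [(array([ 0.491,  0.02 , -0.   ]), 0.6)]
keyring []
peeler [(array([0.722, 0.315, 0.002]), 0.69)]
scene scale ((611.0335693359375, 27.636440277
[... 345 characters left out ...]
 ]), 0.68)]
timer [(array([ 0.467,  0.438, -0.   ]), 0.73)]
keyring [(array([ 0.732, -0.273,  0.001]), 0.37)]
peeler [(array([0.722, 0.317, 0.   ]), 0.96)]
side scale ((611.0986328125, 22.22356414794922), (228.0789794921875, 159.0684356689453), 4.1072282791137695)
scale [(array([ 0.632,  0.024, -0.002]), 0.93)]
tumbler [(array([0.654, 0.025, 0.022]), 0.6)]
funnel [(array([0.659, 0.033, 0.114]), 0.82)]
dredger [(array([ 0.644,  0.167, -0.004]), 0.6)]
spice_jar [(array([ 0.667, -0.101,  0.007]), 0.6)]
marker [(array([ 0.497,  0.015, -0.001]), 0.54)]
timer [(array([ 0.467,  0.43 , -0.001]), 0.65)]
keyring [(array([ 0.732, -0.273, -0.004]), 0.78)]
peeler [(array([ 0.725,  0.316, -0.002]), 0.54)]
```

View pics/cF.png

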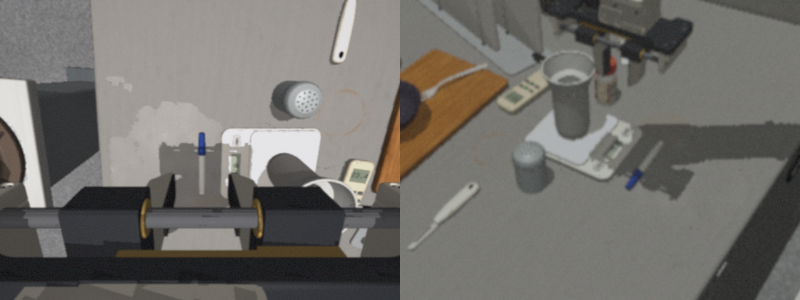

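```bash
python3 -c "
from cell import arm
print(arm.sign_off())"
```

```text
the job is handed in; nothing more can be done
None
```

The station is set up and handed in at about 51 s. I did the moves in the order asked: tumbler, funnel, dredger, spice jar, marker.

My last checks, in world coordinates:
- **Tumbler:** it stands at about (0.655, 0.029), against the plate's middle at (0.6565, 0.030).
- **Funnel:** it is seated, with its rim at 178 mm and tilted about 0.3° at most. Its handle points to the back.
- **Dredger:** it stands left of the scale at (0.646, 0.167), within about 1 mm of the spot for a 3 cm gap.
- **Spice jar:** it stands right of the scale at (0.666, -0.100), also within about 1 mm.
- **Marker:** it lies at (0.494, 0.017), about 3 cm in front of the scale. It is parallel to the front edge to about 0.3° and centred to about 1 mm.
- **Scale, timer, keys and peeler:** they show no movement beyond measuring error, and nothing tipped over.

Some checks failed or disagreed:
- **Last wrist picture:** it did not show the jar. The jar's position comes from the wrist camera just after I placed it, and the scene and side cameras agree with it to within about 4 mm.
- **Timer:** in that same picture the network put the timer at the marker's position, which is a false detection. The scene and side cameras both see the timer at its original place.
- **Scale outline:** the final outline fits for the scale were spoiled by the marker and by hidden areas, so for "not moved" I relied on the network's position fixes.

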